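# Slide a sample sled under the reader head and crank the head down

### The arm

A 7-joint arm with a two-finger parallel gripper is mounted at the origin on the work surface. World frame = base frame: x ahead of the robot, y to its left, z up, the work surface at z = 0. Lengths are in m, angles in rad, forces in N, time in s.
With the tool pointing down it reaches from about 0.4 to 0.85 m from the base axis. Payload 4.5 kg.
Tool frame: the origin (TCP) lies at the centre of the arm's flange, where the gripper is bolted on; the fingertips stand r.tcp_to_tips ahead of it and the grasp point (between the pads) lies 147 mm ahead of it (r.tcp_to_tips is the distance from the TCP to the fingertips, in m); x points along the fingers, y is the direction in which the jaws open and shut, and the axes are right-handed (so a half turn about x gives the same grasp; the last joint's range is limited). The gripper opens to 88 mm and grips with 3 to 60 N. Pads are 18 mm wide; open, the fingers measure 123 mm over their backs; the gripper's body (75 mm by 187 mm) begins 45 mm behind the grasp point.
Start: joints at [1.316, 0.689, -0.195, 1.565, 0.157, 0.902, -0.215], TCP at [0.178, -0.599, 0.405] pointing down, gripper open.
Joint ranges: [-3.01, 3.01], [-0.46, 2.08], [-1.47, 1.51], [0.13, 2.56], [-1, 4.14], [0.04, 2.09], [-2.66, 2.66]. Speed limits (rad/s): [2.57, 2.57, 3.14, 3.14, 3.14, 3.14, 3.14].

### API

Orientations are given as a unit quaternion [x, y, z, w].
In Python, from plant import r, eyes gives the robot as it stands.
- The arm moves only by the tool carry_out, never from a script. Its argument "targets" is text: rows parted by semicolons, each of 5 numbers parted by spaces: the opening, from 0 (shut) to 1 (fully open), then the shift along the tool's x, y, z in mm, then the turn about the tool's x in rad. A call has 1 to 20 rows; each row shifts and turns the commanded pose from where the row before left it, along the tool's axes as they then stand; what a row does not reach is not made up. A row lasts 1/12 s, in which the tool goes at most 41.7 mm and 7.16 degrees, less where a joint would pass 70% of its speed; a pose out of reach is approached as far as the arm can. A call is refused whole if a number of a shift passes 41.7 or a number of a turn 0.125, either way. A call with a gripper value outside its range is refused whole. The fingers move at their own pace and stop on an object; "force" is the grip in N (left out, the last holds). Time passes only in rows, so rows that do not move let the fingers close. It gives the time, the measured TCP pose, the force and the opening at its end, in the units of the state.
- r.get_state(): the state, without advancing time (a new reading comes with each control period).
- eyes.snapshot(name): name is "scene" or "side" or "wrist"; returns (picture, depth): 400x640x3 uint8, blue, green, red; 400x640 float32, m along the optical axis (not along the pixel's ray), 0 where there is no reading.
- eyes.camera_params(name): a dict with "intrinsics" (3x3 intrinsics, pixels), "dist_coeffs" ([k1, k2, p1, p2, k3] as OpenCV has them; the pictures are not rectified), "rvec" (rotation vector, rad) and "tvec" (3), from world to camera coordinates, as OpenCV has them; the wrist camera has in their place "T_tool_cam" (4x4, takes a point from camera to tool coordinates, whose origin is the TCP and whose axes are the tool frame's). Camera axes: x right, y down, z forward; pixel columns grow to the right and rows downward; lengths in m; the calibration is good to about 2 mm. A picture is of the moment at which its call begins: read the wrist's pose just before it. camera_params takes no time and is no camera call.
- r.finish_job(): hands the job in, once; it reports no verdict.
The state is a dict: "clock": time; "q": joint angles; "qd": joint speeds; "joint_torque": joint torques, N m; "tool_pos": TCP position; "eef_rot": TCP orientation; "contact_force": force on the tool from outside, world axes, zero at the start; "moment": the same for the moment, N m; "opening": opening from 0.0 (shut) to 1.0 (fully open).
Only numpy, scipy, OpenCV 4.12 (cv2) and the standard library are available. Lean on these libraries where they do the work, as an engineer would, in place of code of your own. Each camera call takes 0.05 s, during which the arm holds its last target.

### The job

Push the flat sample sled nose first through the low tunnel of the reader until it is fully home against the end stop. Then swing the folded crank handle on top of the reader up until it stands upright, and crank the handwheel clockwise (seen from above) as far as it goes, which lowers the head over the sled. Let go, leaving the sled home, the head down and the handle standing, and leave the other things on the desk alone.

Things in the scene. Friction and masses are not known exactly. Their poses are not given: they have to be found in the camera images.
- reader: Sample reader fixed to the desk: plywood board 160 mm wide (x), 12 mm thick, y -345 to +85; a gantry of two aluminium posts (|x| 41 to 63, y +-30) and a grey beam (130 wide, y +-35, top 85 mm above desk) over two guide rails 64 mm apart, 12 mm high, y -40 to +65. Origin: on the desk under head and wheel axis. Its +y is the push direction, z up. Axes parallel to those of its points.
- tunnel_mouth (a point): Middle of the tunnel's mouth, on the board top 12 mm above the desk, at the reader's x 0, y -68 mm. Here the rails are flared to about 98 mm apart, narrowing to 64 mm at y -40 mm; the sled (60 mm) then has 2 mm on each side. The raised head clears the sled's ridges by 6 mm.
- end_stop (a point): Middle of the near face of the dark steel stop block across the rails at the tunnel's far end, at the reader's y +45 mm, 21 mm above the desk. The sled's nose meets it.
- sled: Loose aluminium sample sled, 0.2 to 0.45 kg, lying on the board before the mouth. Plate 60 wide, 14 thick, y -75 to +45 mm; glass pane on top between two cross ridges (y +-32, 18 mm total height); behind it a grip bar 16 wide, 30 tall, y -145 to -75, only board beside it. Origin: underside, below the pane's centre; +y to the nose, z up. Home: origin at the reader's x 0, y 0, 12 mm up.
- sled_bar (a point): Middle of the top of the sled's grip bar: 115 mm behind the sled's origin, 30 mm above the board. When the sled is home the bar still stands out of the tunnel, this point 80 mm from the gantry beam.
- crank (a joint): Hinge of the folding crank handle, rad: 0 folded level, pi/2 upright at its stop. Grey round rod 14 mm thick, hinged at the wheel's rim on a tangential line 30 mm from the wheel axis, 104 mm above the desk; tip 60 mm from hinge. Folded it points outward to the reader's +y, between two steel pins (46 mm from axis) that lock the wheel until it is about 50 deg up. Stiff (0.05 N m), stays where left.
- crank_grip (a point): Point on the centre line of the crank handle, 45 mm from its hinge, 15 mm short of its tip. Folded: 75 mm from the wheel axis, 104 mm above the desk. Upright: 30 mm from the wheel axis, 149 mm above the desk.
- handwheel (a joint): Turn of the handwheel about its vertical axis, rad: 0 at the start, growing clockwise seen from above, stop at 2.0. At 0 the crank hinge lies on the reader's +y side of the axis and moves from there towards the reader's +x. Friction 0.04 N m; stays where left.
- wheel_center (a point): Centre of the top face of the handwheel, a black disc of 30 mm radius lying on top of the gantry beam, 89 to 99 mm above the desk (steel hub to 105 mm); on its vertical axis, straight above the reader's origin.
- head (a joint): How far the black head (50 x 40 mm) under the beam has come down, m: 0 raised (underside 36 mm above the desk), 0.009 with the handwheel at its stop (4.5 mm per rad); then it stands between the sled's ridges, 1 mm above its plate.
- kit_box: Bystander: open wooden box with circuit parts, 170 x 260 x 70 mm. Origin: centre of its underside.
- meter: Bystander: yellow hand meter with a black dial, 80 x 150 x 43 mm. Origin: centre of its underside.
- lab_mass: Bystander: brass laboratory mass with a knob, 44 mm diameter, 68 mm tall. Origin: centre of its underside.
- motor_unit: Bystander: small electric motor on a wooden base, 70 x 110 x 58 mm. Origin: centre of its underside.

How it is judged:
By the outcome, as a careful person would: the job done as asked, in the order asked, and still so for the second after the job is handed in, with the robot touching nothing.
It also fails if it takes over 69 s, if anything falls off the work surface, if the arm or the gripper's body presses on something with over 40 N, if the wrist force passes 120 N, or if a joint passes its speed limit or range.

## Working session

There is one attempt and no reset: what is moved stays moved. The work goes in short steps, Python scripts to look and compute and a tool call to move; the robot and the scene stay as the last step left them, time stands still between calls to the robot, and variables do not carry over. Pictures are saved under pics/ and viewed, and the job is handed in when it is done.

Besides the shell and the picture viewer there is one more tool, called after ">>>" by a JSON object that holds its "name" and its "arguments", one argument or row to a line. carry_out: Moves the arm, as the interface text tells. Its arguments: {"type":"object","properties":{"targets":{"type":"string"},"force":{"type":"number"}},"required":["targets"]}

```bash
ls; mkdir -p pics; python3 - <<'E'
from plant import r,eyes
import cv2
s=r.get_state();print({k:s[k] for k in('clock','tool_pos','eef_rot','opening','contact_force')},r.tcp_to_tips)
for n in('scene','side','wrist'):
    p,d=eyes.snapshot(n);cv2.imwrite(f'pics/{n}0.png',p)
    print(n,{k:__import__('numpy').round(v,4).tolist() for k,v in eyes.camera_params(n).items()})
    __import__('numpy').save(f'{n}0.npy',d)
E
```

```text
pics
{'clock': 0.0, 'tool_pos': array([ 0.17787263, -0.59880922,  0.4039154 ]), 'eef_rot': array([-0.69959091, -0.10242791,  0.69989188, -0.10115555]), 'opening': 1.0039081469644404, 'contact_force': array([-0.5970569 ,  0.40454407,  0.18378264])} 0.166
scene {'intrinsics': [[383.6154, 0.0, 317.1191], [0.0, 383.6154, 199.6739], [0.0, 0.0, 1.0]], 'dist_coeffs': [-0.0293, 0.0, 0.0, 0.0, 0.0], 'rvec': [0.9201, 2.66, -0.8893], 'tvec': [0.4564, -0.2664, 1.4095]}
side {'intrinsics': [[373.9551, 0.0, 319.4746], [0.0, 373.9551, 200.3702], [0.0, 0.0, 1.0]], 'dist_coeffs': [-0.0855, 0.0, 0.0, 0.0, 0.0], 'rvec': [2.1066, -0.0721, 0.0341], 'tvec': [-0.5823, 0.0898, 1.0088]}
wrist {'intrinsics': [[298.4982, 0.0, 319.5948], [0.0, 298.4982, 203.0402], [0.0, 0.0, 1.0]], 'dist_coeffs': [-0.0389, 0.0, 0.0, 0.0, 0.0], 'T_tool_cam': [[-0.0002, -0.3055, 0.9522, 0.0203], [1.0, -0.0008, -0.0, -0.001], [0.0008, 0.9522, 0.3055, -0.0798], [0.0, 0.0, 0.0, 1.0]]}
```

View pics/scene0.png

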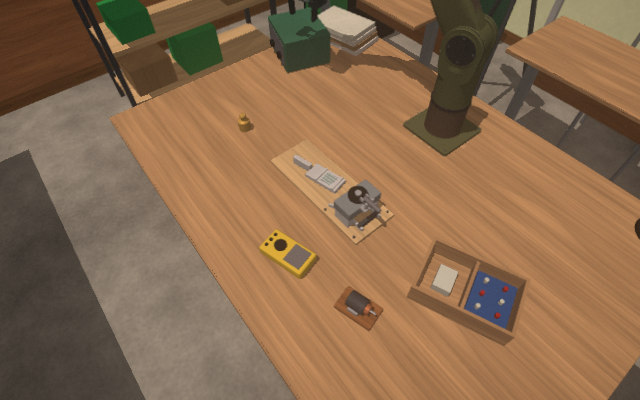

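View pics/side0.png

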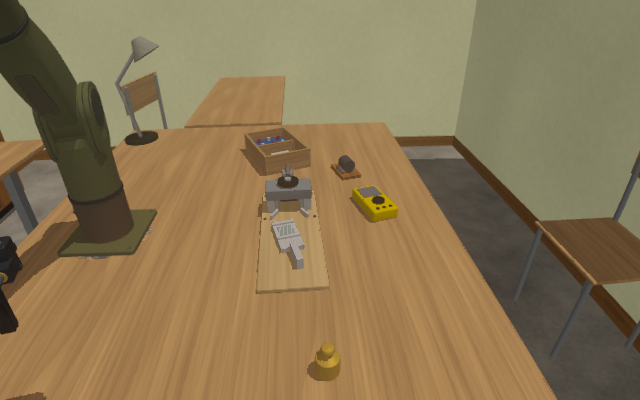

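View pics/wrist0.png

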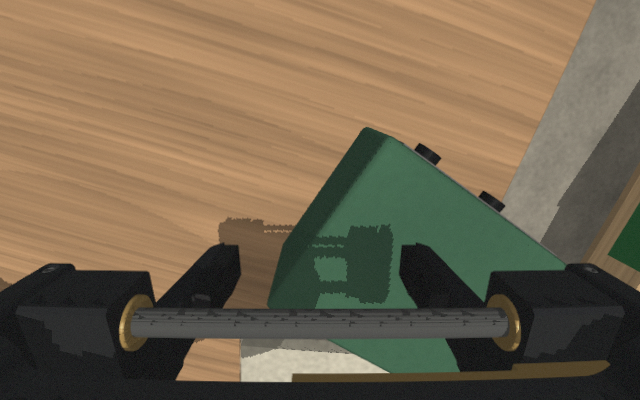

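```bash
cat > h.py <<'E'
import numpy as np,cv2
from plant import r,eyes
from scipy.spatial.transform import Rotation as R
def pose(n,s=None):
    c=eyes.camera_params(n);K=np.array(c['intrinsics']);D=np.array(c['dist_coeffs'])
    if n=='wrist':
        s=s or r.get_state();T=np.eye(4);T[:3,:3]=R.from_quat(s['eef_rot']).as_matrix();T[:3,3]=s['tool_pos']
        W=T@np.array(c['T_tool_cam'])
    else:
        M=np.eye(4);M[:3,:3]=cv2.Rodrigues(np.array(c['rvec'],float))[0];M[:3,3]=np.ravel(c['tvec']);W=np.linalg.inv(M)
    return K,D,W
def rays(n,px,s=None):
    K,D,W=pose(n,s);u=cv2.undistortPoints(np.array(px,float).reshape(-1,1,2),K,D).reshape(-1,2)
    return W[:3,3],np.c_[u,np.ones(len(u))]@W[:3,:3].T
def atz(n,px,z,s=None):
    o,d=rays(n,px,s);return o+d*((np.asarray(z)-o[2])/d[:,2])[:,None]
def cloud(n,d,s=None):
    v,u=np.nonzero(d>0);o,dr=rays(n,np.c_[u,v],s);return u,v,o+dr*d[v,u][:,None]
def proj(n,P,s=None):
    K,D,W=pose(n,s);M=np.linalg.inv(W)
    return cv2.projectPoints(np.array(P,float).reshape(-1,1,3),cv2.Rodrigues(M[:3,:3])[0],M[:3,3],K,D)[0].reshape(-1,2)
E
python3 - <<'E'
from h import *
p=cv2.imread('pics/scene0.png');cv2.imwrite('pics/sc_crop.png',cv2.resize(p[130:250,260:405],None,fx=5,fy=5,interpolation=2)[:600,:800])
p=cv2.imread('pics/side0.png');cv2.imwrite('pics/si_crop.png',cv2.resize(p[150:300,240:420],None,fx=4,fy=4,interpolation=2))
d=np.load('scene0.npy');u,v,P=cloud('scene',d)
m=(P[:,2]>.06)&(P[:,2]<.09)&(u>320)&(u<400)&(v>170)&(v<240);print(P[m].mean(0),m.sum())
m=(abs(P[:,2])<.02)&(u>150)&(u<500)&(v>130);print(np.percentile(P[m][:,2],[5,50,95]))
E
```

```text
[0.51021486 0.1010387  0.08100075] 724
[-0.00441038 -0.00113201  0.00992604]
```

View pics/sc_crop.png

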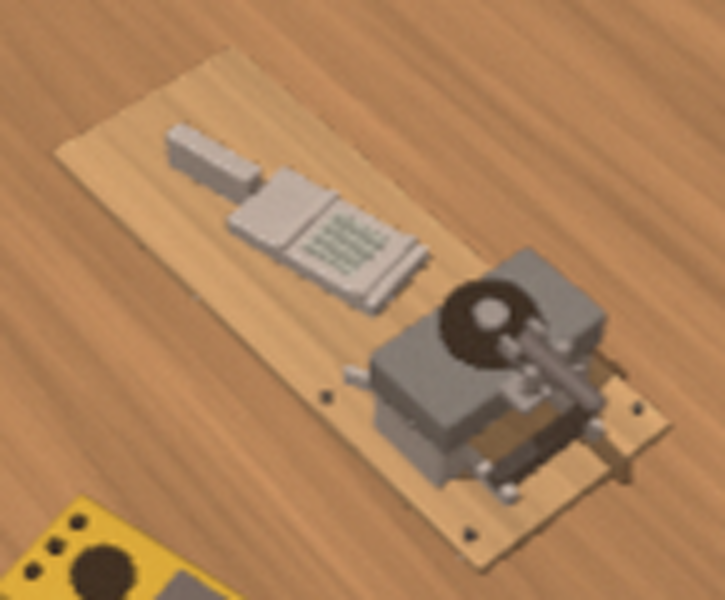

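View pics/si_crop.png

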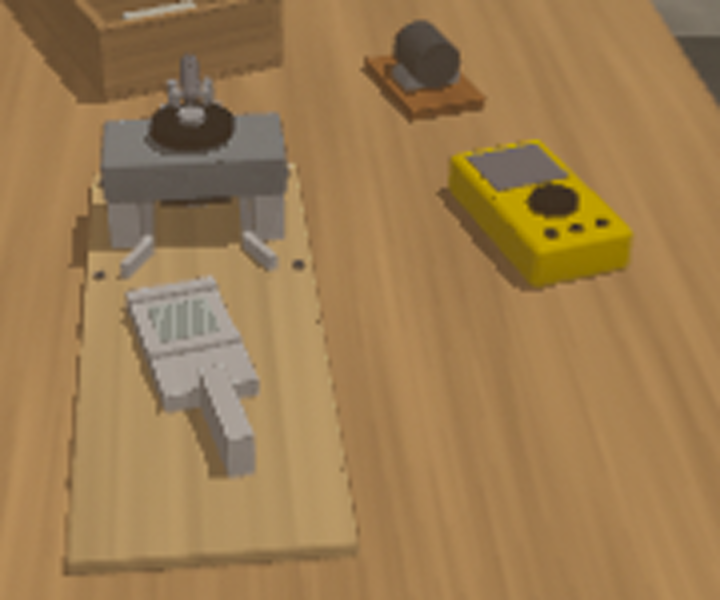

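```bash
python3 - <<'E'
from h import *
sc=lambda a:np.array(a,float)/5+[260,130]
si=lambda a:np.array(a,float)/4+[240,150]
A=atz('scene',sc([[232,47],[57,150],[482,570],[670,425]]),.012);print(A.round(4))
print(atz('side',si([[69,558],[355,545]]),.012).round(4))
from scipy.optimize import least_squares
def fit(obj,obs,x0,z0):
    def f(x):
        Rm=R.from_euler('z',x[2]).as_matrix()
        return np.concatenate([(proj(n,(np.array(obj[n])@Rm.T+[x[0],x[1],z0]))-obs[n]).ravel() for n in obs])
    q=least_squares(f,x0);print(q.x.round(4),np.degrees(q.x[2]),q.fun.round(1));return q.x
B=[[-.08,-.345,.012],[.08,-.345,.012]]
# scene order: which corner is +x? determine by A
obj={'scene':[[-.08,-.345,.012],[.08,-.345,.012],[.08,.085,.012],[-.08,.085,.012]],'side':B}
fit(obj,{'scene':sc([[232,47],[57,150],[482,570],[670,425]]),'side':si([[69,558],[355,545]])},[.5,.1,0],0)
print(atz('scene',sc([[493,313]]),.105))
print('sled bar', atz('scene',sc([[183,125],[168,133],[262,178],[250,192]]),.042).round(4), atz('side',si([[198,373],[219,366],[252,433],[229,443]]),.042).round(4))
print('nose', atz('side',si([[127,293],[213,277]]),.03).round(4),atz('scene',sc([[428,248],[372,305]]),.03).round(4))
E
```

```text
[[ 0.4318 -0.2503  0.012 ]
 [ 0.5847 -0.2458  0.012 ]
 [ 0.5754  0.1817  0.012 ]
 [ 0.4188  0.1766  0.012 ]]
[[ 0.4313 -0.2557  0.012 ]
 [ 0.5872 -0.2561  0.012 ]]
[0.4992 0.0928 0.0273] 1.5663147176113295 [ 0.  -1.  -1.6 -0.2 -0.8 -0.1  0.2 -0.5 -1.2 -0.4  0.4 -2. ]
[[0.49866549 0.09479358 0.105     ]]
sled bar [[ 0.519  -0.1867  0.042 ]
 [ 0.5311 -0.187   0.042 ]
 [ 0.5065 -0.1161  0.042 ]
 [ 0.52   -0.1114  0.042 ]] [[ 0.5026 -0.1343  0.042 ]
 [ 0.5153 -0.1282  0.042 ]
 [ 0.5335 -0.1928  0.042 ]
 [ 0.5202 -0.2007  0.042 ]]
nose [[ 0.4545 -0.0275  0.03  ]
 [ 0.5119 -0.0124  0.03  ]] [[ 0.4536 -0.0107  0.03  ]
 [ 0.511   0.0027  0.03  ]]
```

```bash
cat >> h.py <<'E'
def delta(target,yaw_jaw=None,s=None):
    """tool-frame shift (mm) to world TCP target; turn (rad) to bring tool y along world yaw (mod pi)"""
    s=s or r.get_state();M=R.from_quat(s['eef_rot']).as_matrix()
    t=M.T@(np.array(target)-s['tool_pos'])*1000
    y=M[:,1];cur=np.arctan2(y[1],y[0])
    out=[np.round(t,1)]
    if yaw_jaw is not None:
        d=(cur-yaw_jaw+np.pi/2)%np.pi-np.pi/2   # + turn about tool x(down) decreases world yaw
        out.append(round(d,3))
    return out
E
python3 - <<'E'
from h import *
s=r.get_state();M=R.from_quat(s['eef_rot']).as_matrix();print(M.round(3))
print(delta([.515,-.155,.28],np.radians(11)))
E
```

```text
[[-0.001  0.285 -0.959]
 [ 0.001 -0.959 -0.285]
 [-1.    -0.001  0.   ]]
[array([ 124.5, -329.3, -449.6]), np.float64(-1.474)]
```

>>> {"name": "carry_out", "arguments": {
  "targets": "1 0 -18 -24 0;1 0 -18 -24 0;1 0 -18 -24 0;1 0 -18 -24 0;1 0 -18 -24 0;1 0 -18 -24 0;1 0 -18 -24 0;1 0 -18 -24 0;1 0 -18 -24 0;1 0 -18 -24 0;1 0 -18 -24 0;1 0 -18 -24 0;1 0 -18 -24 0;1 0 -18 -24 0;1 0 -18 -24 0;1 0 -18 -24 0;1 0 -18 -24 0;1 0 -18 -24 0"
}}

```text
clock: 1.65
tool_pos: [0.5005, -0.1641, 0.4046]
eef_rot: [-0.7, -0.102, 0.7, -0.102]
contact_force: [0.2, -1.2, -1.1]
opening: 1.003
```

>>> {"name": "carry_out", "arguments": {
  "targets": "1 0 0 0 -0.12;1 0 0 0 -0.12;1 0 0 0 -0.12;1 0 0 0 -0.12;1 0 0 0 -0.12;1 0 0 0 -0.12;1 0 0 0 -0.12;1 0 0 0 -0.12;1 0 0 0 -0.12;1 0 0 0 -0.12;1 0 0 0 -0.12;1 0 0 0 -0.12;1 0 0 0 -0.034;1 0 0 0 0"
}}

```text
clock: 2.82
tool_pos: [0.4997, -0.1657, 0.4044]
eef_rot: [0.45, 0.546, -0.45, 0.545]
contact_force: [0.4, -0.2, -0.0]
opening: 1.0
```

```bash
python3 - <<'E'
from h import *
s=r.get_state();print(s['clock'],s['q'].round(2),s['contact_force'])
p,d=eyes.snapshot('wrist');cv2.imwrite('pics/w1.png',p);np.save('w1.npy',d)
import pickle;pickle.dump(s,open('s1.pkl','wb'))
print(delta([.515,-.155,.28],np.radians(11),s),s['tool_pos'])
E
```

```text
2.8167 [ 0.59  0.61 -0.58  1.85  0.44  0.82 -0.02] [ 0.41831759 -0.23180959 -0.02559718]
[array([124.4,  17.2,  -7.6]), np.float64(0.0)] [ 0.49966557 -0.16574577  0.40443702]
```

View pics/w1.png

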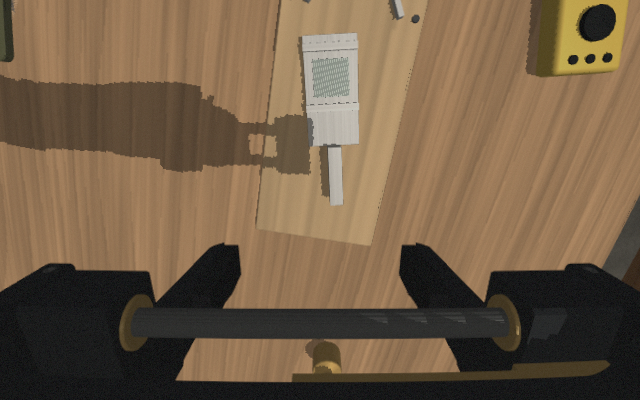

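```bash
python3 - <<'E'
from h import *
p=cv2.imread('pics/w1.png');cv2.imwrite('pics/w1c.png',cv2.resize(p[20:250,250:440],None,fx=2.6,fy=2.6,interpolation=2))
E
```

```text
(no output)
```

View pics/w1c.png

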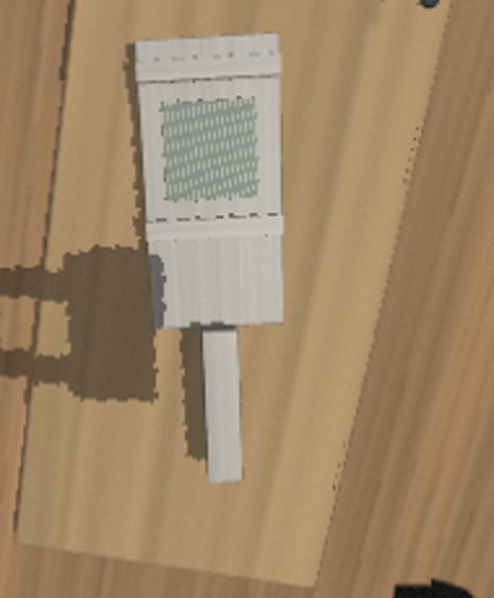

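```bash
python3 - <<'E'
from h import *
import pickle;s=pickle.load(open('s1.pkl','rb'))
from scipy.optimize import least_squares
c=lambda a:np.array(a,float)/2.6+[250,20]
def fit(obj,obs,x0):
    def f(x):
        Rm=R.from_euler('z',x[2]).as_matrix()
        return (proj('wrist',np.array(obj)@Rm.T+[x[0],x[1],0],s)-obs).ravel()
    q=least_squares(f,x0,loss='soft_l1');print(q.x.round(4),np.degrees(q.x[2]).round(2),f(q.x).round(1));return q.x
x=fit([[-.03,.045,.026],[.03,.045,.026],[-.03,-.075,.026],[.03,-.075,.026],[-.008,-.145,.042],[.008,-.145,.042],[-.008,-.075,.042],[.008,-.075,.042]],c([[135,42],[279,34],[155,327],[283,322],[209,482],[243,480],[203,332],[236,331]]),[.49,-.04,.2])
Rm=R.from_euler('z',x[2]).as_matrix()
print('bar',Rm@[0,-.115,.03]+[x[0],x[1],.012])
P=atz('wrist',c([[17,543],[315,587],[73,0],[452,0]]),.012,s);print(P.round(4))
L=P[2]-P[0];Q=P[3]-P[1];print(np.degrees(np.arctan2(-L[0],L[1])),np.degrees(np.arctan2(-Q[0],Q[1])))
x=fit([[-.08,-.345,.012],[.08,-.345,.012]],c([[17,543],[315,587]]),[.5,.1,0])
E
```

```text
[ 0.4914 -0.0531  0.2449] 14.03 [-0.1 -0.8  0.1 -0.8 -0.8  1.1  0.4  0.4 -0.1  0.5  0.1  0.6 -0.4 -0.1
  0.9 -0.4]
bar [ 0.51932401 -0.1646759   0.042     ]
[[ 0.4307 -0.2561  0.012 ]
 [ 0.5887 -0.2512  0.012 ]
 [ 0.4216 -0.0036  0.012 ]
 [ 0.5805  0.0281  0.012 ]]
2.0841717047938837 1.6936514177464483
[0.4989 0.0911 0.0316] 1.81 [-0.7 -0.1  0.7  0.1]
```

```bash
python3 - <<'E'
from h import *
print(delta([.499,.06,.404],np.radians(1.8)))
E
```

```text
[array([   0.5,   42.1, -221.7]), np.float64(0.159)]
```

>>> {"name": "carry_out", "arguments": {
  "targets": "1 0 6 -31.7 0;1 0 6 -31.7 0;1 0 6 -31.7 0;1 0 6 -31.7 0;1 0 6 -31.7 0;1 0 6 -31.7 0;1 0 6 -31.7 0;1 0 0 0 0.08;1 0 0 0 0.08;1 0 0 0 0;1 0 0 0 0"
}}

```text
clock: 3.78
tool_pos: [0.4987, 0.0603, 0.4047]
eef_rot: [0.491, 0.508, -0.492, 0.508]
contact_force: [-0.1, 0.2, 0.1]
opening: 0.998
```

```bash
python3 - <<'E'
from h import *
s=r.get_state();print(s['clock'],s['q'].round(2),s['tool_pos'])
p,d=eyes.snapshot('wrist');cv2.imwrite('pics/w2.png',p);np.save('w2.npy',d)
import pickle;pickle.dump(s,open('s2.pkl','wb'))
cv2.imwrite('pics/w2c.png',cv2.resize(p[0:290,190:450],None,fx=2,fy=2,interpolation=2))
E
```

```text
3.7833 [ 0.11  0.56 -0.51  1.92  0.39  0.76 -0.59] [0.49869021 0.0603371  0.40468801]
```

View pics/w2c.png

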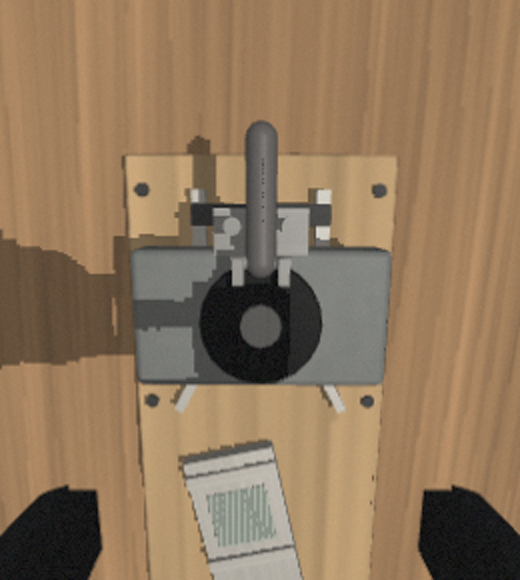

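```bash
python3 - <<'E'
from h import *
import pickle;s=pickle.load(open('s2.pkl','rb'))
from scipy.optimize import least_squares
c=lambda a:np.array(a,float)/2+[190,0]
obj=[[-.08,.085,.012],[.08,.085,.012],[0,0,.105],[0,.09,.104],[-.065,-.035,.085],[.065,-.035,.085],[0,-.03,.099]]
obs=c([[126,155],[397,155],[261,326],[261,122],[139,383],[385,383],[261,384]])
def f(x):
    Rm=R.from_euler('z',x[2]).as_matrix()
    return (proj('wrist',np.array(obj)@Rm.T+[x[0],x[1],0],s)-obs).ravel()
q=least_squares(f,[.5,.09,.03],loss='soft_l1');print(q.x.round(4),np.degrees(q.x[2]).round(2),f(q.x).round(1))
print(atz('wrist',c([[261,326],[261,276]]),[.105,.104],s))
d=np.load('w2.npy');u,v,P=cloud('wrist',d,s)
m=(P[:,2]>.075)&(P[:,2]<.095)&(u>250)&(u<390)&(v>120)&(v<195)
print('beam z',np.median(P[m][:,2]), P[m].min(0),P[m].max(0))
E
```

```text
[0.4989 0.0901 0.0338] 1.94 [-1.5 -0.7  0.6 -0.9  0.2  0.4  0.2 -1.2 -1.1  1.8  0.4  1.6  0.2  0.3]
[[0.49872551 0.09048951 0.105     ]
 [0.49795926 0.11359072 0.104     ]]
beam z 0.08465829302320932 [0.43248589 0.05366247 0.07504218] [0.56392222 0.12873428 0.09383632]
```

```bash
python3 - <<'E'
from h import *
print(delta([.5193,-.1647,.183],np.radians(14)))
E
```

```text
[array([221.8,  13.2, 225.2]), np.float64(-0.211)]
```

>>> {"name": "carry_out", "arguments": {
  "targets": "1 0 1.9 32.2 0;1 0 1.9 32.2 0;1 0 1.9 32.2 0;1 0 1.9 32.2 0;1 0 1.9 32.2 0;1 0 1.9 32.2 0;1 0 1.9 32.2 0;1 0 0 0 -0.105;1 0 0 0 -0.106;0.7 25 0 0 0;0.7 25 0 0 0;0.7 25 0 0 0;0.7 25 0 0 0;0.7 20 0 0 0;0.7 20 0 0 0;0.7 0 0 0 0;0.7 0 0 0 0"
}}

```text
clock: 5.25
tool_pos: [0.5189, -0.1649, 0.2642]
eef_rot: [0.435, 0.558, -0.436, 0.556]
contact_force: [0.4, -0.5, 0.0]
opening: 0.698
```

```bash
python3 - <<'E'
from h import *
s=r.get_state();print(s['clock'],s['q'].round(2),s['tool_pos'])
p,d=eyes.snapshot('wrist');cv2.imwrite('pics/w3.png',p)
print(delta([.5193,-.1647,.183],np.radians(14)))
E
```

```text
5.25 [ 0.48  0.83 -0.43  1.91  0.64  0.54 -0.15] [ 0.51888497 -0.1648853   0.26420673]
[array([82.2, -0.1, -0.1]), np.float64(-0.001)]
```

View pics/w3.png

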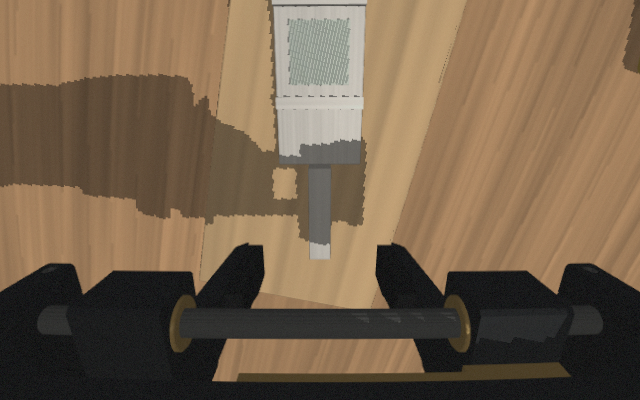

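>>> {"name": "carry_out", "arguments": {
  "targets": "0.7 20 0 0 0;0.7 20 0 0 0;0.7 20 0 0 0;0.7 12 0 0 0;0.7 9 0 0 0;0.7 0 0 0 0;0.2 0 0 0 0;0 0 0 0 0;0 0 0 0 0;0 0 0 0 0;0 0 0 0 0;0 0 0 0 0",
  "force": 15
}}

```text
clock: 6.3
tool_pos: [0.5193, -0.1646, 0.1841]
eef_rot: [0.436, 0.557, -0.436, 0.557]
contact_force: [0.1, -0.1, 0.3]
opening: 0.272
```

```bash
python3 - <<'E'
from h import *
# desired grip point: sled local (0,-0.115) with sled at reader local (0,-0.16)
g=np.array([.4988,.0905]);a=.033
u=np.array([-np.sin(a),np.cos(a)])
for yy in(-.16,-.10,0): print(yy,g+u*(yy-.115),delta(np.r_[g+u*(yy-.115),r.get_state()['tool_pos'][2]],a))
print(r.get_state()['tool_pos'],r.get_state()['contact_force'])
E
```

```text
-0.16 [ 0.50787335 -0.18435028] [array([ -0. , -15.9,  16.4]), np.float64(0.21)]
-0.1 [ 0.50589371 -0.12438294] [array([ -0. ,  -3.4, -42.3]), np.float64(0.21)]
0 [ 0.50259431 -0.02443739] [array([  -0. ,   17.5, -140.1]), np.float64(0.21)]
[ 0.51933308 -0.16462151  0.18407233] [ 0.141728   -0.07308086  0.34206909]
```

>>> {"name": "carry_out", "arguments": {
  "targets": "0 0 0 0 0;0 0 0 0 0;0 0 0 0 0;0 0 0 0 0;0 0 0 0 0"
}}

```text
clock: 6.72
tool_pos: [0.5191, -0.1646, 0.1839]
eef_rot: [0.436, 0.557, -0.436, 0.557]
contact_force: [-0.7, -0.0, 3.0]
opening: 0.175
```

>>> {"name": "carry_out", "arguments": {
  "targets": "0 0 0 0 0.05;0 0 0 0 0.05;0 0 0 0 0.05;0 0 0 0 0.05;0 0 0 0 0.01;0 0 0 0 0"
}}

```text
clock: 7.22
tool_pos: [0.519, -0.1644, 0.1839]
eef_rot: [0.491, 0.508, -0.492, 0.508]
contact_force: [-2.3, -0.1, 5.3]
opening: 0.178
```

```bash
python3 - <<'E'
from h import *
g=np.array([.4988,.0905]);a=.033
u=np.array([-np.sin(a),np.cos(a)])
for yy in(-.14,-.10,0): print(yy,delta(np.r_[g+u*(yy-.115),.184],a))
E
```

```text
-0.14 [array([ -0.1, -11.8,  -0.5]), np.float64(0.001)]
-0.1 [array([ -0.1, -11.7, -40.5]), np.float64(0.001)]
0 [array([  -0.2,  -11.7, -140.5]), np.float64(0.001)]
```

>>> {"name": "carry_out", "arguments": {
  "targets": "0 0 -4 0 0;0 0 -4 0 0;0 0 -3.7 0 0;0 0 0 0 0;0 0 0 0 0"
}}

```text
clock: 7.63
tool_pos: [0.5074, -0.1649, 0.1839]
eef_rot: [0.492, 0.508, -0.492, 0.508]
contact_force: [0.7, 0.5, 4.2]
opening: 0.18
```

```bash
python3 - <<'E'
from h import *
s=r.get_state();print(s['clock'],s['tool_pos'],s['contact_force'],s['moment'])
for n in('wrist','side','scene'):
    p,d=eyes.snapshot(n)
    p={'wrist':lambda:p,'side':lambda:cv2.resize(p[150:300,220:400],None,fx=4,fy=4,interpolation=2),'scene':lambda:cv2.resize(p[130:250,260:405],None,fx=5,fy=5,interpolation=2)}[n]()
    cv2.imwrite(f'pics/{n}4.png',p)
E
```

```text
7.6333 [ 0.50738226 -0.16485498  0.18385878] [0.74548951 0.51304847 4.16360182] [ 0.0857674  -0.18136676 -0.03967809]
```

View pics/wrist4.png

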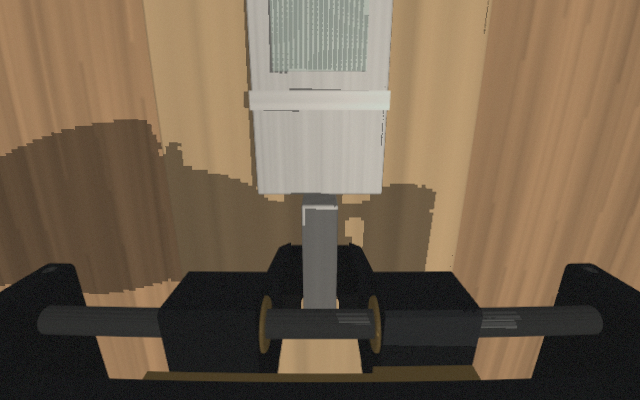

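View pics/side4.png

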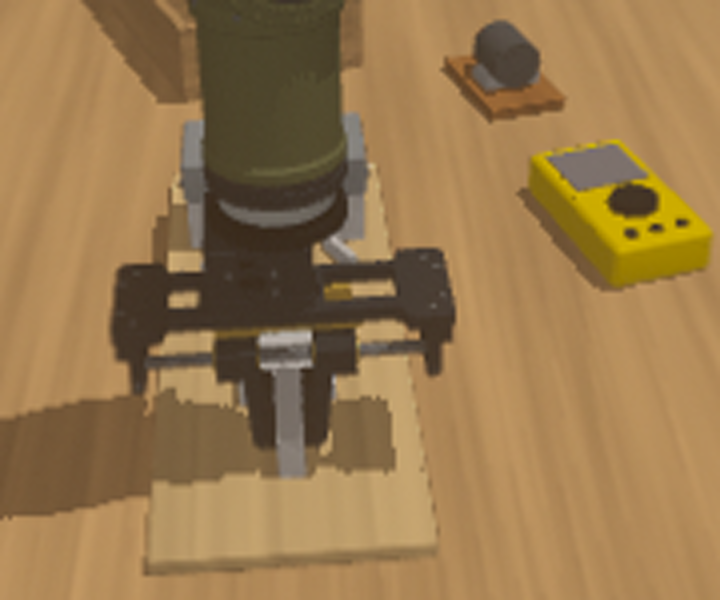

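View pics/scene4.png

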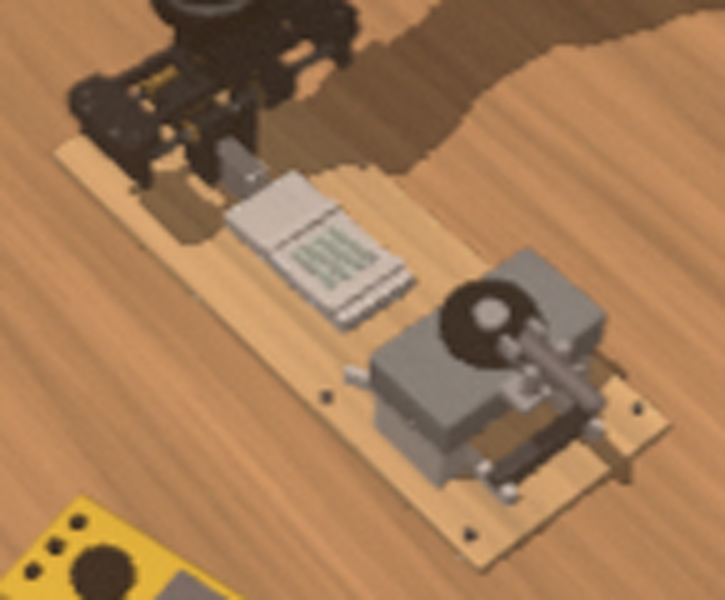

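>>> {"name": "carry_out", "arguments": {
  "targets": "0 0 0 -8 0;0 0 0 -8 0;0 0 0 -8 0;0 0 0 -8 0;0 0 0 -8 0;0 0 0 -8 0;0 0 0 -6 0;0 0 0 -6 0;0 0 0 0 0"
}}

```text
clock: 8.53
tool_pos: [0.5053, -0.1044, 0.1839]
eef_rot: [0.491, 0.508, -0.492, 0.508]
contact_force: [-0.1, -0.4, 7.0]
opening: 0.18
```

>>> {"name": "carry_out", "arguments": {
  "targets": "0 0 0 -5 0;0 0 0 -5 0;0 0 0 -5 0;0 0 0 -5 0;0 0 0 0 0"
}}

```text
clock: 8.95
tool_pos: [0.5046, -0.0849, 0.1838]
eef_rot: [0.491, 0.508, -0.492, 0.508]
contact_force: [-0.6, -1.7, 5.7]
opening: 0.175
```

```bash
python3 - <<'E'
from h import *
s=r.get_state();print(s['clock'],s['tool_pos'],s['contact_force'],s['moment'])
g=np.array([.4988,.0905]);a=.033
u=np.array([-np.sin(a),np.cos(a)])
print(delta(np.r_[g+u*(-.115),.184],a))
p,d=eyes.snapshot('wrist')
cv2.imwrite(f'pics/w5.png',p)
E
```

```text
8.95 [ 0.50460026 -0.08486675  0.18383812] [-0.61357442 -1.7439571   5.66612108] [-0.19083195 -0.00721567 -0.04093432]
[array([ -0.2,   0. , -60.5]), np.float64(0.0)]
```

View pics/w5.png

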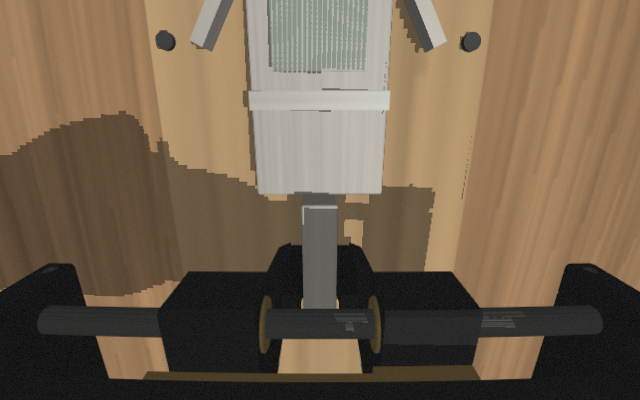

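>>> {"name": "carry_out", "arguments": {
  "targets": "0 0 0 -6 0;0 0 0 -6 0;0 0 0 -6 0;0 0 0 -6 0;0 0 0 -6 0;0 0 0 -6 0;0 0 0 -6 0;0 0 0 -6 0;0 0 0 0 0"
}}

```text
clock: 9.75
tool_pos: [0.5029, -0.0367, 0.1838]
eef_rot: [0.491, 0.508, -0.492, 0.508]
contact_force: [-1.1, -1.0, 5.7]
opening: 0.179
```

>>> {"name": "carry_out", "arguments": {
  "targets": "0 0 0 -2 0;0 0 0 -2 0;0 0 0 -2 0;0 0 0 -2 0;0 0 0 -2 0;0 0 0 -2 0;0 0 0 0 0;0 0 0 0 0"
}}

```text
clock: 10.42
tool_pos: [0.5025, -0.026, 0.1838]
eef_rot: [0.491, 0.508, -0.493, 0.508]
contact_force: [-0.7, -3.4, 5.5]
opening: 0.181
```

```bash
python3 - <<'E'
from h import *
s=r.get_state();print(s['clock'],s['tool_pos'],s['contact_force'],s['moment'])
g=np.array([.4988,.0905]);a=.033
u=np.array([-np.sin(a),np.cos(a)])
print(delta(np.r_[g+u*(-.115),.184],a))
E
```

```text
10.4167 [ 0.50250661 -0.02603727  0.1838239 ] [-0.72391312 -3.443015    5.46655306] [-0.54435126 -0.12690413 -0.02092424]
[array([-0.2,  0.1, -1.6]), np.float64(-0.001)]
```

>>> {"name": "carry_out", "arguments": {
  "targets": "0 0 0 -1.5 0;0 0 0 -1.5 0;0 0 0 -1.5 0;0 0 0 0 0;0 0 0 0 0"
}}

```text
clock: 10.83
tool_pos: [0.5023, -0.0242, 0.1838]
eef_rot: [0.49, 0.506, -0.495, 0.508]
contact_force: [1.5, -8.8, 6.1]
opening: 0.179
```

```bash
python3 - <<'E'
from h import *
s=r.get_state();print(s['clock'],s['tool_pos'],s['contact_force'],s['moment'])
p,d=eyes.snapshot('wrist')
cv2.imwrite(f'pics/w6.png',p)
p,d=eyes.snapshot('scene')
cv2.imwrite(f'pics/s6.png',cv2.resize(p[130:250,260:405],None,fx=5,fy=5,interpolation=2))
E
```

```text
10.8333 [ 0.50227647 -0.02417469  0.18381248] [ 1.50956021 -8.77953716  6.05026737] [-1.7661267  -0.27583426  0.00791979]
```

View pics/w6.png

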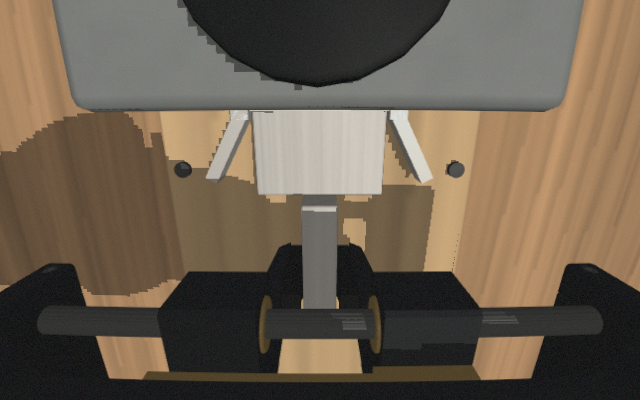

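View pics/s6.png

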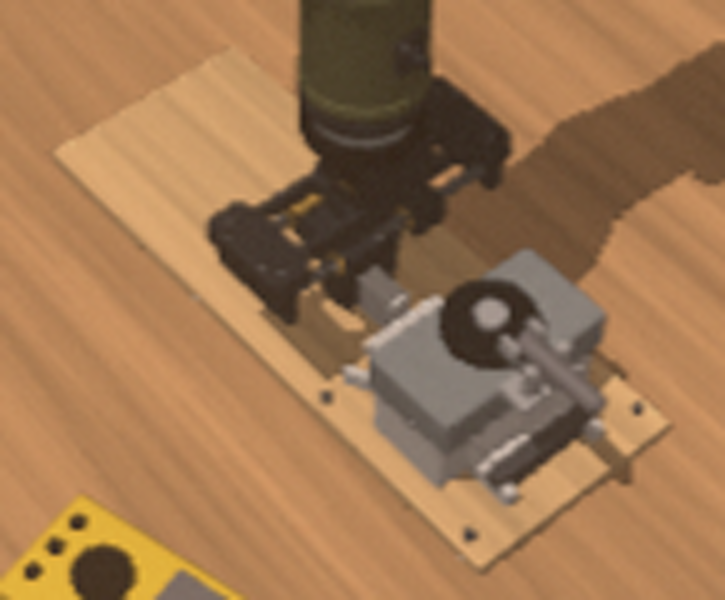

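>>> {"name": "carry_out", "arguments": {
  "targets": "0 0 0 -2 0;0 0 0 -2 0;0 0 0 -2 0;0 0 0 0 0;0 0 0 0 0",
  "force": 25
}}

```text
clock: 11.35
tool_pos: [0.502, -0.0227, 0.1838]
eef_rot: [0.489, 0.503, -0.499, 0.509]
contact_force: [2.5, -19.2, 4.5]
opening: 0.179
```

```bash
python3 - <<'E'
from h import *
s=r.get_state();print(s['clock'],s['tool_pos'],s['contact_force'],s['moment'],R.from_quat(s['eef_rot']).as_matrix()[:,0])
E
```

```text
11.35 [ 0.50203558 -0.02271041  0.1837831 ] [  2.47953149 -19.18400481   4.51082511] [-3.81436886 -0.59771094  0.1670679 ] [-0.00431417 -0.01513961 -0.99987608]
```

>>> {"name": "carry_out", "arguments": {
  "targets": "0 0 0 3.5 0;0 0 0 3.5 0;0 0 0 0 0;0.5 0 0 0 0;0.5 0 0 0 0;0.5 0 0 0 0;0.5 0 0 0 0;0.5 0 0 0 0;0.5 -10 0 0 0;0.5 -20 0 0 0;0.7 -30 0 0 0;0.7 -30 0 0 0;0.7 -30 0 0 0;0.7 -30 0 0 0;0.7 0 0 0 0;0.7 0 0 0 0"
}}

```text
clock: 12.68
tool_pos: [0.503, -0.0216, 0.3357]
eef_rot: [0.493, 0.507, -0.491, 0.509]
contact_force: [-0.1, 0.5, -0.0]
opening: 0.704
```

```bash
python3 - <<'E'
from h import *
s=r.get_state();print(s['clock'],s['tool_pos'],s['contact_force'],s['moment'])
p,d=eyes.snapshot('wrist')
cv2.imwrite(f'pics/w7.png',p)
p,d=eyes.snapshot('side')
cv2.imwrite(f'pics/s7.png',cv2.resize(p[150:300,220:400],None,fx=4,fy=4,interpolation=2))
g=np.array([.4988,.0905]);a=.033
u=np.array([-np.sin(a),np.cos(a)])
print(delta(np.r_[g+u*(.075),.251],a))
pr=proj('wrist',[list(g+u*y)+[z] for y,z in((-.145,.042),(-.075,.042),(-.075,.026))],s);print(pr)
E
```

```text
12.6833 [ 0.50303486 -0.02156921  0.33571233] [-0.13817439  0.48318799 -0.01179257] [-0.05793354 -0.06576868 -0.00700689]
[array([  82.4,    0.2, -187.3]), np.float64(-0.0)]
[[317.7475403  227.51244194]
 [317.51770828 156.7679834 ]
 [317.54242157 154.14677962]]
```

View pics/w7.png

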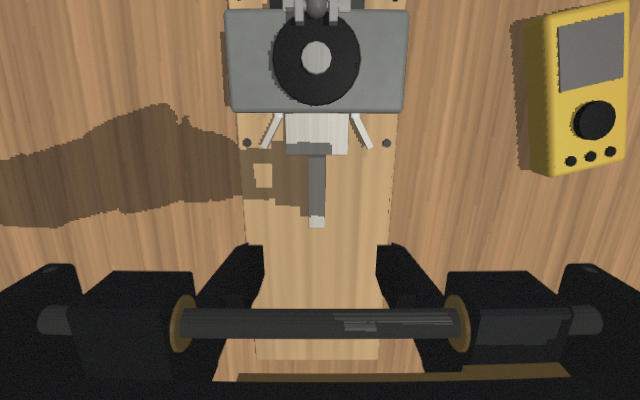

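>>> {"name": "carry_out", "arguments": {
  "targets": "0.6 0 0 -31.2 0;0.6 0 0 -31.2 0;0.6 0 0 -31.2 0;0.6 0 0 -31.2 0;0.6 0 0 -31.2 0;0.6 0 0 -31.2 0;0.6 10 0 0 0;0.6 10 0 0 0;0.6 0 0 0 0;0.6 0 0 0 0",
  "force": 8
}}

```text
clock: 13.62
tool_pos: [0.4962, 0.1639, 0.3122]
eef_rot: [0.49, 0.508, -0.494, 0.508]
contact_force: [0.5, -0.1, 0.1]
opening: 0.6
```

```bash
python3 - <<'E'
from h import *
s=r.get_state();print(s['clock'],s['tool_pos'],s['q'].round(2))
p,d=eyes.snapshot('wrist')
cv2.imwrite(f'pics/w8.png',p)
g=np.array([.4988,.0905]);a=.033
u=np.array([-np.sin(a),np.cos(a)])
print(delta(np.r_[g+u*(.075),.251],a,s))
u_,v,P=cloud('wrist',d,s);l=(P[:,:2]-g)@np.array([[np.cos(a),-np.sin(a)],[np.sin(a),np.cos(a)]])
m=(l[:,1]>.05)&(l[:,1]<.10)&(P[:,2]>.095)&(P[:,2]<.125)&(abs(l[:,0])<.02)
print(m.sum(),l[m].min(0),l[m].max(0),np.median(l[m],0),P[m][:,2].max())
E
```

```text
13.6167 [0.49622486 0.16389475 0.31218688] [-0.2   0.71 -0.33  1.95  0.43  0.55 -0.8 ]
[array([61.2,  0.4, -1.7]), np.float64(-0.002)]
1139 [-0.01498121  0.05001191] [0.01358589 0.08953655] [-0.00056288  0.07064709] 0.11247107434332895
```

View pics/w8.png

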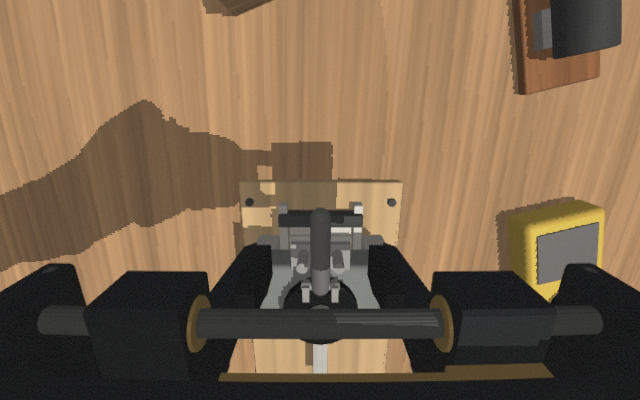

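>>> {"name": "carry_out", "arguments": {
  "targets": "0.6 15 0.1 -0.5 0;0.6 15 0.1 -0.5 0;0.6 15 0.1 -0.5 0;0.6 10 0 0 0;0.6 6 0 0 0;0.5 0 0 0 0;0.2 0 0 0 0;0 0 0 0 0;0 0 0 0 0;0 0 0 0 0;0 0 0 0 0;0 0 0 0 0;0 0 0 0 0;0 0 0 0 0;0 0 0 0 0",
  "force": 8
}}

```text
clock: 14.92
tool_pos: [0.497, 0.1672, 0.2529]
eef_rot: [0.492, 0.508, -0.492, 0.508]
contact_force: [-0.6, 0.1, 2.8]
opening: 0.151
```

```bash
python3 - <<'E'
from h import *
s=r.get_state();print(s['clock'],s['tool_pos'],s['q'].round(2),s['contact_force'])
g=np.array([.4988,.0905]);a=.033
u=np.array([-np.sin(a),np.cos(a)])
print(delta(np.r_[g+u*(.075),.251],a,s))
th=np.radians([0,10,20,30,40,50,60,70,80,90,94])
print(np.c_[np.diff(45*np.cos(th)),np.diff(45*np.sin(th))].round(1))
E
```

```text
14.9167 [0.49696037 0.16721015 0.25289254] [-0.26  0.81 -0.26  1.98  0.49  0.4  -0.86] [-0.56610381  0.12593098  2.77131073]
[array([ 1.9, -0.7,  1.7]), np.float64(-0.0)]
[[-0.7  7.8]
 [-2.   7.6]
 [-3.3  7.1]
 [-4.5  6.4]
 [-5.5  5.5]
 [-6.4  4.5]
 [-7.1  3.3]
 [-7.6  2. ]
 [-7.8  0.7]
 [-3.1 -0.1]]
```

>>> {"name": "carry_out", "arguments": {
  "targets": "0 -4 0 0.2 0;0 -4 0 0.5 0;0 -3.9 0 0.9 0;0 -3.8 0 1.2 0;0 -3.6 0 1.5 0;0 -3.5 0 1.8 0;0 -3.3 0 2.2 0;0 -3.1 0 2.4 0;0 0 0 0 0;0 0 0 0 0"
}}

```text
clock: 15.75
tool_pos: [0.4974, 0.1564, 0.2824]
eef_rot: [0.492, 0.508, -0.491, 0.508]
contact_force: [-1.0, 1.4, 3.4]
opening: 0.152
```

```bash
cat > c.py <<'E'
from h import *
g=np.array([.4988,.0905]);a=.033
u=np.array([-np.sin(a),np.cos(a)]);w=np.array([np.cos(a),np.sin(a)])
s=r.get_state();M=R.from_quat(s['eef_rot']).as_matrix();G=s['tool_pos']+.147*M[:,0]
l=[(G[:2]-g)@w*1e3,(G[:2]-g)@u*1e3,G[2]*1e3]
print(round(s['clock'],2),'grasp local mm',np.round(l,1),'polar',np.hypot(l[0],l[1]).round(1),np.degrees(np.arctan2(l[0],l[1])).round(1),'hinge',np.hypot(l[1]-30,l[2]-104).round(1),np.degrees(np.arctan2(l[2]-104,l[1]-30)).round(1),'F',s['contact_force'].round(1),'M',s['moment'].round(2),'op',round(s['opening'],3),'q',s['q'].round(2))
y=M[:,1];print('jaw yaw rel reader',np.degrees(np.arctan2(y[1],y[0])-a).round(1),'tilt',M[:2,0].round(3))
E
python3 c.py; python3 - <<'E'
from h import *
p,d=eyes.snapshot('side')
cv2.imwrite('pics/s9.png',cv2.resize(p[130:250,220:370],None,fx=5,fy=5,interpolation=2))
E
```

```text
15.75 grasp local mm [  1.   65.9 135.4] polar 66.0 0.8 hinge 47.7 41.2 F [-1.   1.4  3.4] M [ 0.33  0.08 -0.07] op 0.152 q [-0.21  0.76 -0.3   1.98  0.46  0.47 -0.82]
jaw yaw rel reader -0.0 tilt [0.001 0.   ]
```

View pics/s9.png

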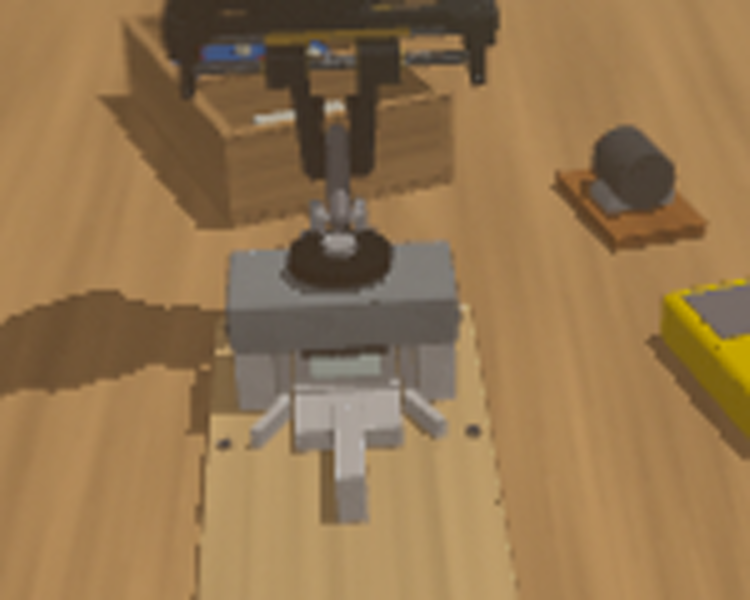

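>>> {"name": "carry_out", "arguments": {
  "targets": "0 -2.8 0 2.6 0;0 -2.6 0 2.9 0;0 -2.4 0 3.1 0;0 -2 0 3.3 0;0 -1.8 0 3.5 0;0 -1.5 0 3.7 0;0 -1.2 0 3.8 0;0 -0.8 0 3.9 0;0 -0.5 0 4 0;0 0 0 4 0;0 0 0 0 0;0 0 0 0 0"
}}

```text
clock: 16.8
tool_pos: [0.4985, 0.1212, 0.2976]
eef_rot: [0.492, 0.508, -0.492, 0.508]
contact_force: [-1.6, 2.5, 1.2]
opening: 0.155
```

```bash
python3 c.py; python3 - <<'E'
from h import *
p,d=eyes.snapshot('scene')
cv2.imwrite('pics/s10.png',cv2.resize(p[130:250,260:405],None,fx=5,fy=5,interpolation=2))
E
```

```text
16.8 grasp local mm [  0.8  30.6 150.6] polar 30.6 1.5 hinge 46.6 89.2 F [-1.6  2.5  1.2] M [ 0.43  0.07 -0.02] op 0.155 q [-0.13  0.73 -0.32  1.99  0.46  0.49 -0.76]
jaw yaw rel reader -0.0 tilt [ 0. -0.]
```

View pics/s10.png

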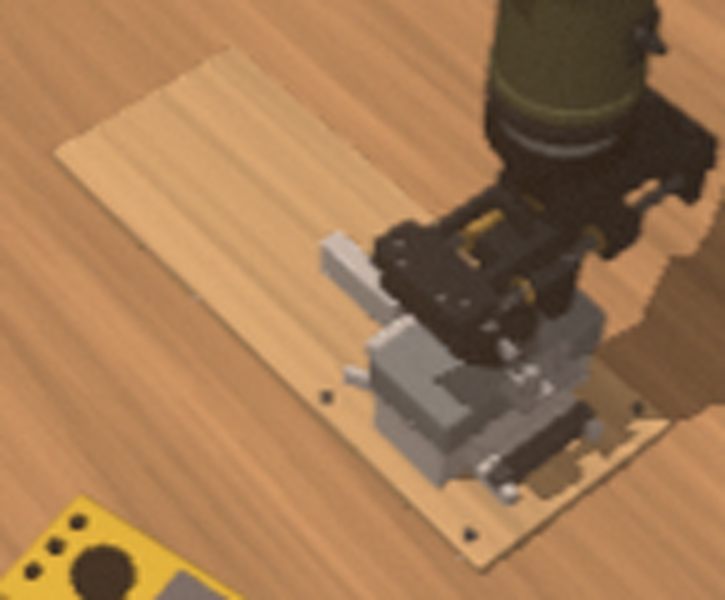

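>>> {"name": "carry_out", "arguments": {
  "targets": "0 0 0 1.5 0;0 0 0 1 0;0 0 0 0 0",
  "force": 12
}}

```text
clock: 17.1
tool_pos: [0.4985, 0.1205, 0.2976]
eef_rot: [0.492, 0.509, -0.49, 0.508]
contact_force: [-0.5, 6.9, 0.8]
opening: 0.152
```

```bash
python3 c.py
```

```text
17.1 grasp local mm [  0.8  30.4 150.6] polar 30.4 1.5 hinge 46.6 89.5 F [-0.5  6.9  0.8] M [1.14 0.14 0.  ] op 0.152 q [-0.13  0.73 -0.32  1.99  0.46  0.49 -0.75]
jaw yaw rel reader 0.1 tilt [0.001 0.003]
```

>>> {"name": "carry_out", "arguments": {
  "targets": "0 0 3 0.15 0.1;0 0 3 0.15 0.1;0 0 3 0.15 0.1;0 0 3 0.15 0.1;0 0 0 0 0"
}}

```text
clock: 17.52
tool_pos: [0.5111, 0.1179, 0.2976]
eef_rot: [0.584, 0.4, -0.582, 0.4]
contact_force: [1.0, 4.3, -0.9]
opening: 0.152
```

```bash
python3 c.py
```

```text
17.52 grasp local mm [ 13.5  27.2 150.6] polar 30.3 26.4 hinge 46.7 93.5 F [ 1.   4.3 -0.9] M [ 0.97 -0.31 -0.07] op 0.152 q [-0.18  0.73 -0.22  1.96  0.32  0.48 -1.  ]
jaw yaw rel reader -23.0 tilt [0.002 0.001]
```

>>> {"name": "carry_out", "arguments": {
  "targets": "0 0 3 0.15 0.1;0 0 3 0.15 0.1;0 0 3 0.15 0.1;0 0 3 0.15 0.1;0 0 3 0.15 0.1;0 0 3 0.15 0.1;0 0 3 0.15 0.1;0 0 0 0 0"
}}

```text
clock: 18.18
tool_pos: [0.5266, 0.103, 0.2976]
eef_rot: [0.686, 0.175, -0.684, 0.176]
contact_force: [2.9, 2.6, -0.1]
opening: 0.151
```

```bash
python3 c.py
```

```text
18.18 grasp local mm [ 28.5  11.4 150.6] polar 30.7 68.2 hinge 50.2 111.7 F [ 2.9  2.6 -0.1] M [ 0.4  -0.57 -0.06] op 0.151 q [-0.25  0.73 -0.05  1.93  0.07  0.47 -1.42]
jaw yaw rel reader -63.1 tilt [ 0.002 -0.001]
```

>>> {"name": "carry_out", "arguments": {
  "targets": "0 0 3 0.15 0.1;0 0 3 0.15 0.1;0 0 3 0.15 0.1;0 0 3 0.15 0.1;0 0 3 0.15 0.1;0 0 3 0.15 0.1;0 0 0 0 0"
}}

```text
clock: 18.77
tool_pos: [0.5297, 0.0848, 0.2976]
eef_rot: [0.707, -0.035, -0.706, -0.033]
contact_force: [2.1, -0.9, 0.3]
opening: 0.156
```

```bash
python3 c.py
```

```text
18.77 grasp local mm [ 30.8  -7.  150.6] polar 31.6 102.9 hinge 59.5 128.5 F [ 2.1 -0.9  0.3] M [-0.21 -0.47 -0.06] op 0.156 q [-0.31  0.74  0.1   1.94 -0.15  0.47 -1.77]
jaw yaw rel reader -97.4 tilt [ 0.001 -0.002]
```

>>> {"name": "carry_out", "arguments": {
  "targets": "0 0 3 0.3 0.1;0 0 3 0.5 0.1;0 0 1.5 0.5 0.05;0 0 0 0 0;0 0 0 0 0"
}}

```text
clock: 19.18
tool_pos: [0.5275, 0.0777, 0.2977]
eef_rot: [0.698, -0.121, -0.696, -0.12]
contact_force: [4.0, -4.0, -0.5]
opening: 0.154
```

```bash
python3 c.py
```

```text
19.18 grasp local mm [ 28.5 -14.1 150.7] polar 31.8 116.4 hinge 64.2 133.4 F [ 4.  -4.  -0.5] M [-0.76 -0.89  0.02] op 0.154 q [-0.33  0.74  0.16  1.95 -0.24  0.47 -1.91]
jaw yaw rel reader -111.5 tilt [ 0.002 -0.002]
```

>>> {"name": "carry_out", "arguments": {
  "targets": "0 0 2 0.2 0.04;0 0 2 0.2 0;0 0 0 0 0;0 0 0 0 0"
}}

```text
clock: 19.52
tool_pos: [0.5266, 0.0763, 0.2977]
eef_rot: [0.696, -0.133, -0.693, -0.134]
contact_force: [6.2, 2.3, -3.3]
opening: 0.154
```

```bash
python3 c.py
```

```text
19.52 grasp local mm [ 28.  -14.9 150.7] polar 31.7 118.1 hinge 64.8 133.9 F [ 6.2  2.3 -3.3] M [ 0.33 -1.36  0.03] op 0.154 q [-0.33  0.74  0.17  1.96 -0.25  0.46 -1.93]
jaw yaw rel reader -113.6 tilt [0.005 0.001]
```

>>> {"name": "carry_out", "arguments": {
  "targets": "0 0 2 0.5 0;0 0 1 0.5 0;0 0 0 0 0;0 0 0 0 0"
}}

```text
clock: 19.85
tool_pos: [0.5258, 0.0757, 0.2978]
eef_rot: [0.697, -0.131, -0.692, -0.135]
contact_force: [9.1, 5.6, -6.2]
opening: 0.152
```

```bash
python3 c.py; python3 - <<'E'
from h import *
p,d=eyes.snapshot('side')
cv2.imwrite('pics/s11.png',cv2.resize(p[130:250,220:370],None,fx=5,fy=5,interpolation=2))
E
```

```text
19.85 grasp local mm [ 27.7 -15.2 150.8] polar 31.6 118.7 hinge 65.1 134.0 F [ 9.1  5.6 -6.2] M [ 1.18 -1.93 -0.02] op 0.152 q [-0.33  0.74  0.16  1.96 -0.26  0.45 -1.93]
jaw yaw rel reader -113.5 tilt [0.008 0.004]
```

View pics/s11.png

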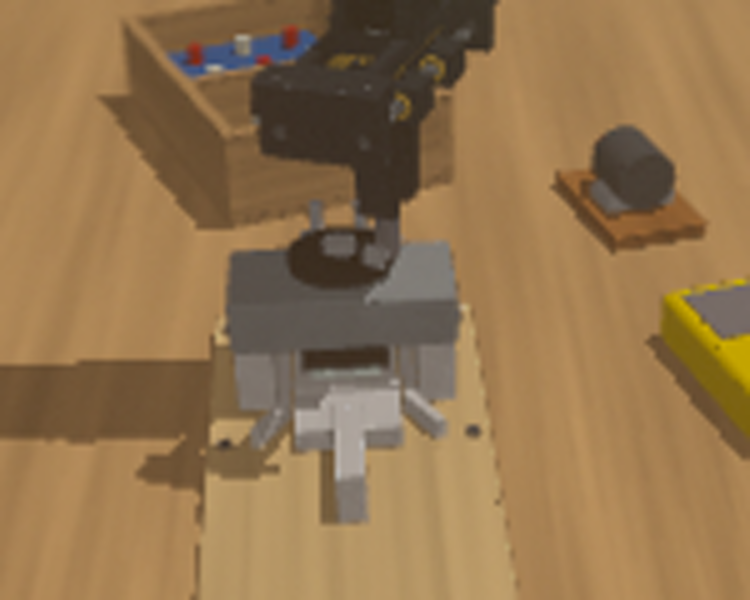

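>>> {"name": "carry_out", "arguments": {
  "targets": "0 0 -2.5 0 0;0 0 -2 -0.5 0;0 0 0 0 0;0 0 0 0 0"
}}

```text
clock: 20.23
tool_pos: [0.5266, 0.0768, 0.2977]
eef_rot: [0.696, -0.134, -0.693, -0.134]
contact_force: [6.7, -1.6, -2.4]
opening: 0.153
```

```bash
python3 c.py
```

```text
20.23 grasp local mm [ 27.9 -14.7 150.7] polar 31.6 117.8 hinge 64.7 133.8 F [ 6.7 -1.6 -2.4] M [-0.22 -1.28  0.02] op 0.153 q [-0.33  0.74  0.17  1.95 -0.25  0.46 -1.93]
jaw yaw rel reader -113.7 tilt [ 0.004 -0.001]
```

>>> {"name": "carry_out", "arguments": {
  "targets": "0.3 0 0 0 0;0.4 0 0 0 0;0.5 0 0 0 0;0.5 0 0 0 0;0.5 0 0 0 0;0.5 0 0 0 0;0.5 -10 0 0 0;0.5 -20 0 0 0;0.5 -25 0 0 0;0.5 -25 0 0 0;0.5 -25 0 0 0;0.5 -25 0 0 0;0.5 0 0 0 0"
}}

```text
clock: 21.32
tool_pos: [0.5263, 0.0768, 0.4326]
eef_rot: [0.697, -0.135, -0.691, -0.137]
contact_force: [1.3, 0.8, -0.1]
opening: 0.502
```

>>> {"name": "carry_out", "arguments": {
  "targets": "0.5 0 0 -30 0;0.5 0 0 -30 0;0.5 0 0 -30 0;0.5 0 0 -30 0;0.5 0 0 -20 0;0.5 0 0 0 0;0.5 0 0 0 0"
}}

```text
clock: 21.9
tool_pos: [0.6548, 0.0238, 0.4269]
eef_rot: [-0.693, 0.136, 0.694, 0.136]
contact_force: [-0.4, 0.5, -0.5]
opening: 0.497
```

```bash
python3 c.py; python3 - <<'E'
from h import *
for n,b in(('side',(130,250,220,370)),('scene',(130,250,260,405)),('wrist',(0,400,0,640))):
    s=r.get_state();p,d=eyes.snapshot(n);np.save(n+'12.npy',d)
    cv2.imwrite(f'pics/{n}12.png',p if n=='wrist' else cv2.resize(p[b[0]:b[1],b[2]:b[3]],None,fx=5,fy=5,interpolation=2))
    cv2.imwrite(f'pics/{n}12full.png',p)
E
```

```text
21.9 grasp local mm [153.5 -71.9 279.9] polar 169.5 115.1 hinge 203.2 120.1 F [-0.4  0.5 -0.5] M [ 0.1  -0.02  0.01] op 0.497 q [-0.24  0.72  0.25  1.45 -0.2   1.   -1.89]
jaw yaw rel reader -114.1 tilt [-0.001 -0.   ]
```

View pics/side12.png

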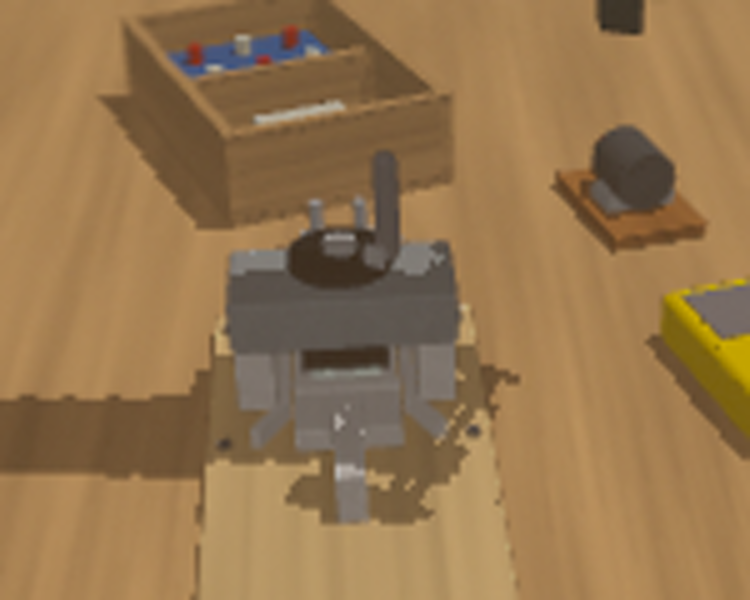

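View pics/scene12.png

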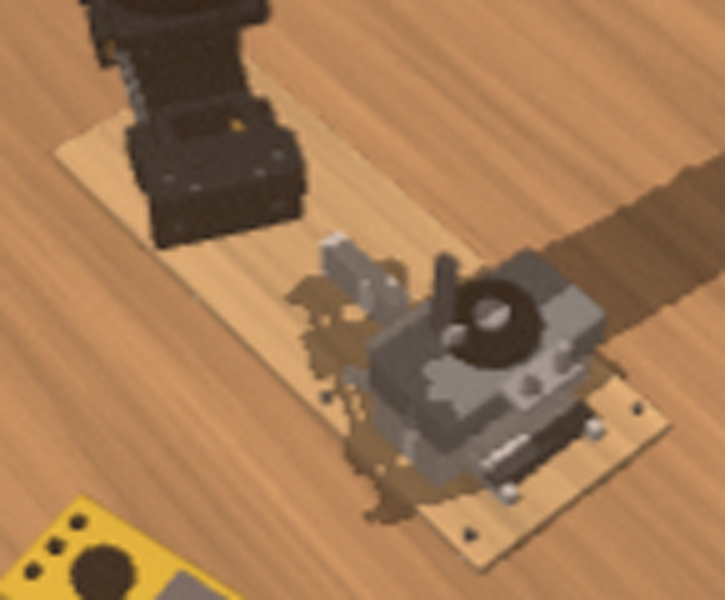

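View pics/wrist12.png

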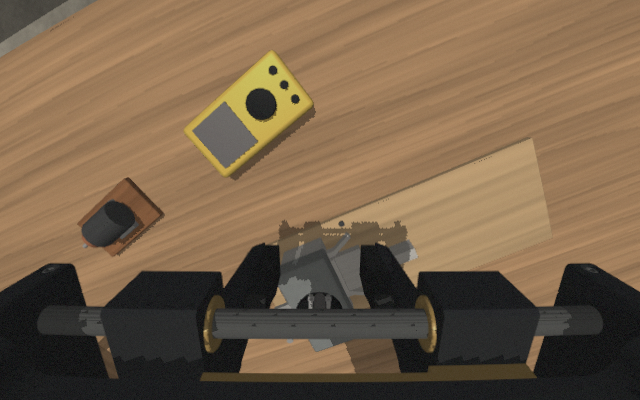

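```bash
python3 - <<'E'
from h import *
g=np.array([.4988,.0905]);a=.033
u=np.array([-np.sin(a),np.cos(a)]);w=np.array([np.cos(a),np.sin(a)])
def L(x,y,z): return list(g+w*x+u*y)+[z]
for n,o in(('side',(220,130)),('scene',(260,130))):
  for ph in(1.85,2.0):
    for el in (np.pi/2,1.4):
      rr=.03+.06*np.cos(el);zz=.104+.06*np.sin(el)
      P=[L(.03*np.sin(ph),.03*np.cos(ph),.104),L(rr*np.sin(ph),rr*np.cos(ph),zz)]
      print(n,ph,el,((proj(n,P)-o)*5).round(0).tolist())
  print(n,'hub, bar back top, bar back', ((proj(n,[L(0,0,.105),L(0,-.145,.042),L(.008,-.145,.042),L(0,.045,.021)])-o)*5).round(0).tolist())
E
```

```text
side 1.85 1.5707963267948966 [[388.0, 242.0], [385.0, 145.0]]
side 1.85 1.4 [[388.0, 242.0], [403.0, 148.0]]
side 2.0 1.5707963267948966 [[386.0, 246.0], [382.0, 148.0]]
side 2.0 1.4 [[386.0, 246.0], [400.0, 152.0]]
side hub, bar back top, bar back [[337.0, 237.0], [350.0, 472.0], [365.0, 472.0], [342.0, 325.0]]
scene 1.85 1.5707963267948966 [[441.0, 327.0], [446.0, 260.0]]
scene 1.85 1.4 [[441.0, 327.0], [430.0, 267.0]]
scene 2.0 1.5707963267948966 [[438.0, 321.0], [443.0, 254.0]]
scene 2.0 1.4 [[438.0, 321.0], [426.0, 259.0]]
scene hub, bar back top, bar back [[488.0, 309.0], [324.0, 232.0], [315.0, 239.0], [530.0, 439.0]]
```

```bash
python3 -c "
from plant import r
print(r.finish_job(), r.get_state()['clock'])"
```

```text
the job is handed in; nothing more can be done
the job is handed in; nothing more can be done
```

The job is done and handed in at about 22 s. The sled is home, the handle is upright, the wheel is cranked to its stop, and the gripper is open and clear of everything.

- **Sled:** I gripped it by the bar, straightened it and pushed it in until it met firm resistance. I pushed on to about 19 N and the grasp point did not advance. In the wrist picture afterwards the bar's end sat within about 1 mm of its home position, and the nose showed against the stop block.
- **Crank handle:** I swung it up until it met its stop, where the force rose to about 7 N with less than 1 mm of travel. In both room cameras the released handle stands where an upright handle at 2.0 rad should be, within about a pixel.
- **Handwheel and head:** I cranked it clockwise until it stopped moving under added force. The hand's path read about 118° against the expected 114.6°, which fits a 1–2 mm error in my estimate of the wheel's centre. I did not measure the head's height directly; it looks lowered in the side picture.
- **One disagreement:** the scene camera put the bar's end about 1–2 mm deeper than my estimate, and the side camera was unclear. Both are within calibration error.
- **Other objects:** I did not touch the kit box, meter, motor or brass mass. The first three look unmoved in the last pictures. I did not look at the brass mass again at the end.

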